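# Swing the aluminium plate square on its pin

## Task

The silver aluminium plate sits askew on its inspection fixture, with the slot in one corner hooked on the upright steel pin. Push its free corner (the one diagonally opposite the slot) so that the plate turns about the pin, sliding flat on the base and never coming off the pin, until its long edge lies along the red stop bar; then let go of it. Leave the brass plate on the neighbouring fixture as it is.

Things in the scene. Friction and masses are not known exactly. Their poses are not given: they have to be found in the camera images.
- silver_plate: Loose silver plate 76 x 130 x 12 mm, 0.3 kg. Origin: underside, centre of the slot (14 wide, open to +y, bottom at y -7). x across: edge x +18 goes to the bar, opposite edge x -58; y along: slotted end y +7, free end y -123 (mm). Corner to push, from the robot's side: (-58, -123); it starts swung 25 to 50 degrees away from the bar. Yaw equal to the fixture's = along the bar.
- silver_fixture: Fixed dark steel base 185 (x) x 180 (y) x 12 mm under the silver plate; a twin beside it, left or right, holds the brass plate. Origin: centre of its underside, on the table; x towards the bar, away from the robot. Fixed red stop bar: face at x +61, y -75 to +15, 16 mm tall above the base. It stops the plate square, its edge within about 1 mm of the face.
- silver_pin (a point): Foot of the fixed upright steel pin in the silver plate's slot, on the base's top face, 12 mm above the table, at (42.5, 55) mm in the fixture's axes. The pin is 12 mm in diameter and 22 mm tall above the base.
- brass_corner (a point): Top of the free corner, 24 mm above the table, of the loose brass plate (0.9 kg, same shape as the silver one, on the twin fixture), which must stay as it is.
Not all that is in view belongs to the job. Several things have the shape of the silver_plate; the one meant has the colours described above.

How it is judged:
At the end, for the whole second after the job is handed in: The silver plate lies flat on its base, its long edge along the red bar to within 10 degrees, its slot still on the pin (slot centre within 12 mm of the pin's centre), released and at rest; the brass plate is where it was, to within 15 mm at its free corner (angle between the x axis of silver_plate and the x axis of silver_fixture, either way round below 0.175 rad and horizontal distance between silver_plate and silver_pin below 0.012 m and angle between silver_plate's own z axis and vertical below 0.1 rad and z of silver_plate in the frame of silver_fixture below 0.018 m and linear speed of silver_plate below 0.01 m/s and angular speed of silver_plate below 0.05 rad/s); the robot touches nothing.
It fails at once if the silver plate comes off its pin (slot centre more than 20 mm from the pin) (horizontal distance between silver_plate and silver_pin above 0.02 m).
It fails at once if the silver plate is lifted off its base (slot end more than 15 mm up, or tilted more than 15 degrees) (z of silver_plate in the frame of silver_fixture above 0.027 m or angle between silver_plate's own z axis and vertical above 0.262 rad).
It fails at once if the brass plate is disturbed (its free corner moves more than 15 mm) (distance of brass_corner from where it was at the start of the episode above 0.015 m).
It also fails if it takes over 35 s, if anything falls off the work surface, if the arm or the gripper's body presses on something with over 40 N, if the wrist force passes 120 N, or if a joint passes its speed limit or range.

## Robot

A 6-joint arm with a two-finger parallel gripper is mounted at the origin on the work surface. World frame = base frame: x ahead of the robot, y to its left, z up, the work surface at z = 0. Lengths are in m, angles in rad, forces in N, time in s.
With the tool pointing down it reaches from about 0.3 to 0.775 m from the base axis. Payload 14.6 kg.
Tool frame: the origin (TCP) lies at the very end of the fingers, on their centre line; the grasp point (between the pads) lies 19 mm behind it; y points along the fingers, z is the direction in which the jaws open and shut, and the axes are right-handed (so a half turn about y gives the same grasp; the last joint's range is limited). The gripper opens to 94 mm and grips with 3 to 60 N. Pads are 16 mm wide; open, the fingers measure 119 mm over their backs; the gripper's body (75 mm by 177 mm) begins 78 mm behind the grasp point.
Start: joints at [-1.27, 0.3, 1.521, -0, 1.321, -0.067], TCP at [0.198, -0.513, 0.205] pointing down, gripper open.
Joint ranges: [-3.03, 3.03], [-0.79, 2.21], [0.23, 2.52], [-1.04, 4.18], [0, 3.07], [-2.55, 2.55]. Speed limits (rad/s): [2.22, 2.22, 2.57, 3.14, 3.14, 3.14].

## Interface

Orientations are given as [roll, pitch, yaw] about the fixed x, y, z axes, in that order (R = Rz(yaw) Ry(pitch) Rx(roll)).
In Python, from station import get_obs, camera, job gives the robot as it stands.
- The arm moves only by the tool step_arm, never from a script. Its argument "targets" is a list of rows, each a list of 6 numbers: the shift along the tool's x, y, z in mm, then the turn, a rotation vector about the tool's x, y, z in degrees. In form: [[dx, dy, dz, rx, ry, rz], ...]. A call has 1 to 12 rows; each row shifts and turns the commanded pose from where the row before left it, along the tool's axes as they then stand; what a row does not reach is not made up. A row lasts 1/8 s, in which the tool goes at most 62.5 mm and 10.7 degrees, less where a joint would pass 70% of its speed; a pose out of reach is approached as far as the arm can. A call is refused whole if a number of a shift passes 62.5 or a number of a turn 10.7, either way. A call with a gripper value outside its range is refused whole. "gripper" is the opening, from -1 (shut) to 1 (fully open), set as the call begins (left out, the last holds). The fingers move at their own pace and stop on an object; "squeeze" is the grip in N (left out, the last holds). Time passes only in rows, so rows that do not move let the fingers close. It gives the time, the measured TCP pose, the force and the opening at its end, in the units of the state.
- get_obs(): the state, without advancing time (a new reading comes with each control period).
- camera(name): name is "side" or "top"; returns a dict with "pixels" (400x640x3 uint8, red, green, blue), "intrinsics" (3x3 intrinsics, pixels), "R" (3x3) and "t" (3): a world point X has camera coordinates R X + t. Camera axes: x right, y down, z forward; pixel columns grow to the right and rows downward; lengths in m; the calibration is good to about 2 mm. A picture is of the moment at which its call begins. There is no depth.
- job.hand_in(): hands the job in, once; it reports no verdict.
The state is a dict: "time_s": time; "qpos": joint angles; "joint_vel": joint speeds; "tau": joint torques, N m; "ee_pos": TCP position; "eef_rot": TCP orientation; "force": force on the tool from outside, world axes, zero at the start; "moment": the same for the moment, N m; "grip_width": finger opening in m.
Only numpy, scipy, OpenCV 4.12 (cv2) and the standard library are available. Lean on these libraries where they do the work, as an engineer would, in place of code of your own. Each camera call takes 0.05 s, during which the arm holds its last target.

## Working session

There is one attempt and no reset: what is moved stays moved. The work goes in short steps, Python scripts to look and compute and a tool call to move; the robot and the scene stay as the last step left them, time stands still between calls to the robot, and variables do not carry over. Pictures are saved under pics/ and viewed, and the job is handed in when it is done.

Besides the shell and the picture viewer there is one more tool, called after "Call:" as name([rows], argument=value, ...), one row to a line, values as JSON. step_arm: Moves the arm, as the interface text tells. Its arguments: {"type":"object","properties":{"targets":{"type":"array","items":{"type":"array","items":{"type":"number"}}},"gripper":{"type":"number"},"squeeze":{"type":"number"}},"required":["targets"]}

```bash
mkdir -p pics; cat > h.py <<'E'
import numpy as np,cv2
from station import get_obs,camera,job
def snap(name,fn):
    c=camera(name); cv2.imwrite('pics/'+fn,cv2.cvtColor(c['pixels'],cv2.COLOR_RGB2BGR)); np.savez('pics/'+fn+'.npz',**c); return c
def ray(c,uv,z):
    K=np.array(c['intrinsics']);R=np.array(c['R']);t=np.array(c['t'])
    d=R.T@np.linalg.solve(K,[uv[0],uv[1],1]);o=-R.T@t
    return o+d*(z-o[2])/d[2]
def proj(c,X):
    p=np.array(c['intrinsics'])@(np.array(c['R'])@np.array(X)+np.array(c['t']));return p[:2]/p[2]
E
python3 - <<'E'
from h import *
for n in('top','side'):
    c=snap(n,n+'0.png'); print(n,-np.array(c['R']).T@c['t'])
print(get_obs())
E
```

```text
top [0.42345764 0.04030202 0.93463421]
side [0.01128175 0.82412214 0.63598349]
{'time_s': 0.1, 'qpos': array([-1.26961174e+00,  3.00381708e-01,  1.52154419e+00, -4.17522930e-06,
        1.32069015e+00, -6.66336107e-02]), 'joint_vel': array([ 0.00064995, -0.00142412, -0.00340027,  0.00086281, -0.00132289,
       -0.00025332]), 'tau': array([ 1.17676507e-03, -5.32645547e+01, -3.53283548e+01,  7.09357113e-02,
        2.34822108e-02, -3.42755345e-05]), 'ee_pos': array([ 0.19767579, -0.51298768,  0.20495097]), 'eef_rot': array([-1.57181773e+00,  6.41072280e-05, -2.77377345e+00]), 'force': array([ 0.84421281, -0.12862642, -1.30577234]), 'moment': array([-0.02887179,  0.0208128 , -0.01847975]), 'grip_width': 0.09364263858116023}
```

View pics/top0.png

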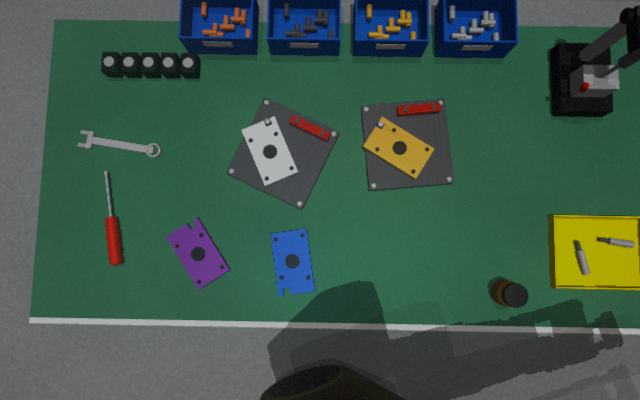

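View pics/side0.png

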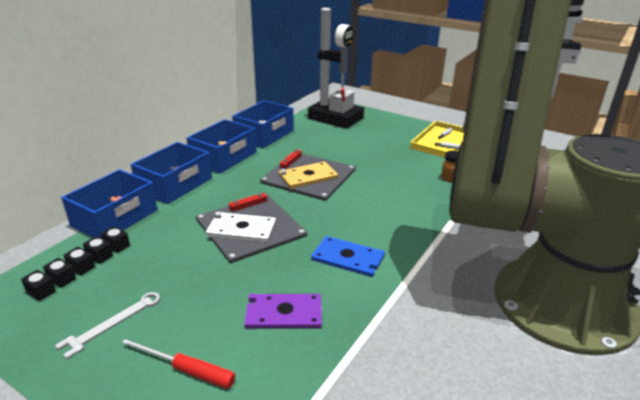

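Top view: four plates have the right shape: silver/white (270,151) on a dark fixture, brass (398,148) on the twin, purple (198,254) and blue (292,261) loose on the mat. Only the one at (270,151) is silver and on a fixture with a red bar. I'll confirm that in a crop and measure it.

```bash
cat > m.py <<'E'
from h import *
import sys
def meas(c):
    im=c['pixels'];hsv=cv2.cvtColor(im,cv2.COLOR_RGB2HSV);out={}
    roi=np.zeros(im.shape[:2],np.uint8);roi[85:220,215:348]=255
    def big(m,roi=roi):
        m=cv2.bitwise_and(m,roi);cs,_=cv2.findContours(m,cv2.RETR_EXTERNAL,cv2.CHAIN_APPROX_NONE);return max(cs,key=cv2.contourArea)
    s=cv2.inRange(hsv,(0,0,135),(180,50,255));cont=big(s)
    def rect(ct,z):
        p=np.array([ray(c,q[0],z)[:2] for q in ct])*1000
        r=cv2.minAreaRect(p.astype(np.float32));return np.round(cv2.boxPoints(r),1),np.round(r[1],1),r
    out['plate']=rect(cont,.024)
    red=cv2.inRange(hsv,(0,150,70),(8,255,255))|cv2.inRange(hsv,(172,150,70),(180,255,255))
    out['red']=rect(big(red),.028)
    g=cv2.inRange(hsv,(40,90,0),(95,255,255)) # mat
    nb=cv2.bitwise_not(g); nb=cv2.morphologyEx(nb,cv2.MORPH_OPEN,np.ones((3,3)))
    out['base']=rect(big(nb),.012)
    roi2=np.zeros_like(roi);roi2[85:220,350:460]=255
    out['brass']=rect(big(cv2.inRange(hsv,(12,130,130),(30,255,255)),roi2),.024)
    return out
if __name__=='__main__':
    c=np.load('pics/top0.png.npz')
    for k,v in meas(c).items(): print(k,v[0].tolist(),v[1],round(v[2][2],1))
    im=cv2.cvtColor(c['pixels'],cv2.COLOR_RGB2BGR)[85:220,215:348]
    cv2.imwrite('pics/crop0.png',cv2.resize(im,None,fx=4,fy=4,interpolation=cv2.INTER_CUBIC))
E
python3 m.py
```

```text
plate [[551.0999755859375, 167.89999389648438], [582.2000122070312, 98.19999694824219], [700.5999755859375, 151.10000610351562], [669.5, 220.8000030517578]] [129.7  76.4] 24.1
red [[647.7999877929688, 38.599998474121094], [665.0, 30.600000381469727], [702.7000122070312, 112.0], [685.5, 120.0]] [89.7 18.9] 65.1
base [[502.1000061035156, 88.9000015258789], [670.7000122070312, 10.800000190734863], [752.0, 186.10000610351562], [583.2999877929688, 264.29998779296875]] [193.2 185.9] 65.1
brass [[571.0, -146.60000610351562], [635.2999877929688, -186.3000030517578], [703.2000122070312, -76.4000015258789], [639.0, -36.599998474121094]] [129.3  75.6] 58.3
```

View pics/crop0.png

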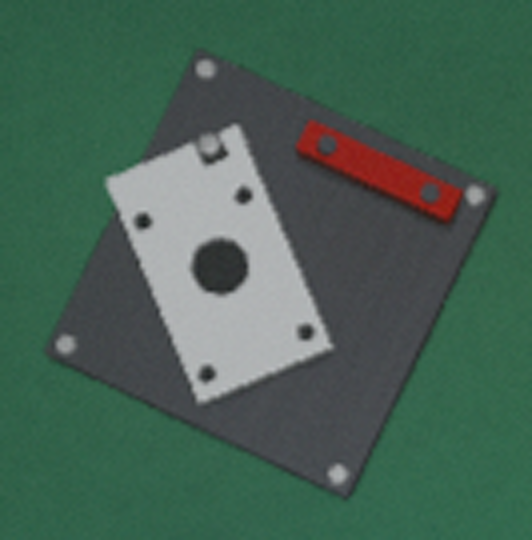

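The crop shows the silver plate with its slot on the pin (crop 208,148), and its slot-side edge facing the red bar. Every size matches: 129.7 x 76.4 for the plate and 89.7 for the bar. The pin is near (686,165) by both the plate and the bar. The plate's yaw is -65.9° and the fixture's is -24.9°, so it must turn +41°. First I'll shut the fingers and turn the tool so its x lies along the plate's x.

Call:
step_arm([
  [0, 0, 0, 0, -10.34, 0],
  [0, 0, 0, 0, -10.34, 0],
  [0, 0, 0, 0, -10.34, 0],
  [0, 0, 0, 0, -10.34, 0],
  [0, 0, 0, 0, -10.34, 0],
  [0, 0, 0, 0, -10.34, 0],
  [0, 0, 0, 0, -10.34, 0],
  [0, 0, 0, 0, -10.34, 0],
  [0, 0, 0, 0, -10.34, 0],
  [0, 0, 0, 0, 0, 0],
], gripper=-1)

```text
time_s: 1.35
ee_pos: [0.1977, -0.5131, 0.2052]
eef_rot: [-1.571, 0.001, -1.151]
force: [-0.3, -0.4, -0.4]
grip_width: 0.0007
```

```bash
cat > go.py <<'E'
from h import *
from scipy.spatial.transform import Rotation as Ro
def rel(target):
    o=get_obs();R=Ro.from_euler('xyz',o['eef_rot']).as_matrix()
    return o,np.round(R.T@(np.array(target)-o['ee_pos'])*1000,1)
a=np.radians(-65.9);px=np.array([np.cos(a),np.sin(a)]);py=np.array([-px[1],px[0]]);P=np.array([686.5,165])
E
python3 - <<'E'
from go import *
g=(P-90*px-110*py)/1000
o,d=rel([*g,.1]);print(o['time_s'],g,d,np.degrees(o['eef_rot']),o['ee_pos'],o['grip_width'],o['qpos'])
E
```

```text
1.35 [0.5493385  0.20223873] [-509.7  105.5  612.8] [-8.99963326e+01  3.11160522e-02 -6.59321475e+01] [ 0.1977152  -0.51309733  0.20518091] 0.0007303126103174463 [-1.26960401e+00  3.00172358e-01  1.52127219e+00 -8.74700695e-07
  1.32069495e+00 -1.68966704e+00]
```

Call:
step_arm([
  [-31.9, 0, 38.3, 0, 0, 0],
  [-31.9, 0, 38.3, 0, 0, 0],
  [-31.9, 0, 38.3, 0, 0, 0],
  [-31.9, 0, 38.3, 0, 0, 0],
  [-31.9, 0, 38.3, 0, 0, 0],
  [-31.9, 0, 38.3, 0, 0, 0],
  [-31.9, 0, 38.3, 0, 0, 0],
  [-31.9, 0, 38.3, 0, 0, 0],
  [-31.9, 0, 38.3, 0, 0, 0],
  [-31.9, 0, 38.3, 0, 0, 0],
  [-31.9, 0, 38.3, 0, 0, 0],
  [-31.9, 0, 38.3, 0, 0, 0],
])

```text
time_s: 2.85
ee_pos: [0.4611, 0.0257, 0.2055]
eef_rot: [-1.571, -0.0, -1.155]
force: [0.6, -0.8, -0.4]
grip_width: 0.0005
```

Call:
step_arm([
  [-31.8, 0, 38.3, 0, 0, 0],
  [-31.8, 0, 38.3, 0, 0, 0],
  [-31.8, 0, 38.3, 0, 0, 0],
  [-31.8, 0, 38.3, 0, 0, 0],
  [0, 35, 0, 0, 0, 0],
  [0, 35, 0, 0, 0, 0],
  [0, 35, 0, 0, 0, 0],
  [0, 0, 0, 0, 0, 0],
])

```text
time_s: 3.85
ee_pos: [0.5472, 0.2024, 0.0982]
eef_rot: [-1.576, 0.001, -1.153]
force: [-0.4, -0.6, 0.7]
grip_width: 0.0003
```

```bash
python3 - <<'E'
from go import *
g=(P-85*px-110*py)/1000
o,d=rel([*g,.017]);print(o['time_s'],g,d,np.degrees(o['eef_rot']),o['ee_pos'],o['qpos'])
snap('side','side1.png')
E
```

```text
3.85 [0.55138015 0.19767455] [ 6.  81.2  2.3] [-9.02717416e+01  3.46276795e-02 -6.60837520e+01] [0.54722543 0.20239403 0.09823786] [ 2.91479471e-01  4.81697631e-01  1.53077234e+00  4.25756507e-06
  1.13390382e+00 -1.25941046e-01]
```

View pics/side1.png

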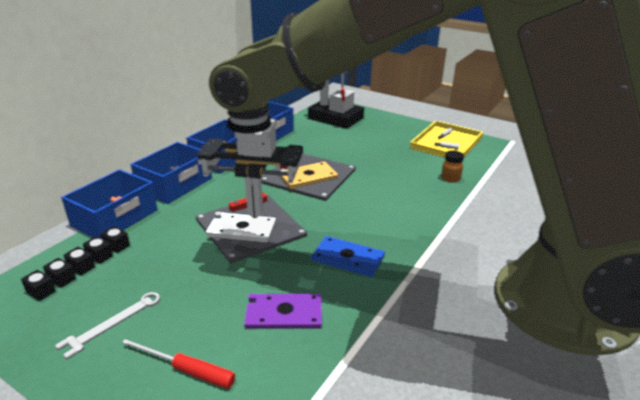

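The shut fingers hang above the base beside the plate's long edge (tip near 255,213), clear of the plate. Lowering now.

Call:
step_arm([
  [0, 27, 1, 0, 0, 0],
  [0, 27, 1, 0, 0, 0],
  [0, 15, 0, 0, 0, 0],
  [0, 12, 0, 0, 0, 0],
  [0, 0, 0, 0, 0, 0],
  [0, 0, 0, 0, 0, 0],
])

```text
time_s: 4.65
ee_pos: [0.5508, 0.2037, 0.0203]
eef_rot: [-1.57, -0.0, -1.15]
force: [0.3, -0.2, 0.4]
grip_width: 0.0007
```

```bash
python3 - <<'E'
from go import *
g=(P-66*px-110*py)/1000
o,d=rel([*g,.017]);print(o['time_s'],g,d,np.degrees(o['eef_rot']),o['ee_pos'],o['force'])
c=snap('side','side2.png')
im=cv2.imread('pics/side2.png')[160:280,180:330];cv2.imwrite('pics/s2c.png',cv2.resize(im,None,fx=4,fy=4,interpolation=cv2.INTER_CUBIC))
E
```

```text
4.65 [0.55913843 0.18033071] [24.8  3.3 -1.9] [-8.99328954e+01 -8.86785123e-03 -6.58791401e+01] [0.55075511 0.20371097 0.02033078] [ 0.31299299 -0.1958371   0.40961229]
```

View pics/s2c.png

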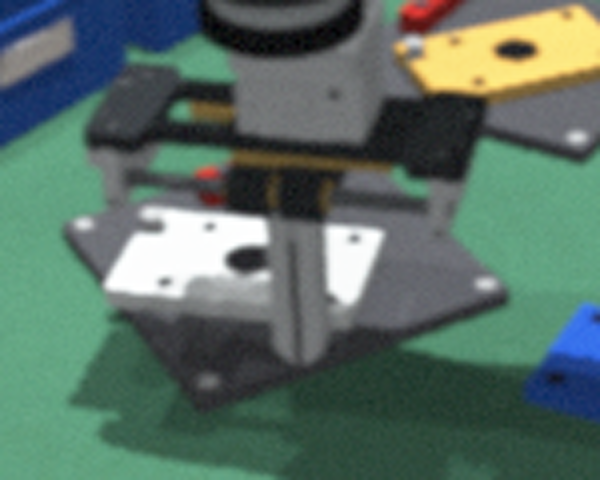

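The fingers stand low on the base, next to the plate's edge near the free corner. Next I'll make contact and start the arc, which keeps the fingers fixed relative to the plate.

Call:
step_arm([
  [8, 2, 0, 0, 0, 0],
  [8, 0, 0, 0, 0, 0],
  [6, 0, 0, 0, 0, 0],
  [3, 0, 0, 0, 0, 0],
  [4, 0, -2.1, 0, -2, 0],
  [4, 0, -2.1, 0, -2, 0],
  [4, 0, -2.1, 0, -2, 0],
  [4, 0, -2.1, 0, -2, 0],
  [0, 0, 0, 0, 0, 0],
])

```text
time_s: 5.82
ee_pos: [0.5598, 0.1627, 0.0174]
eef_rot: [-1.572, 0.001, -1.01]
force: [-3.3, 1.0, 0.2]
grip_width: 0.0007
```

```bash
python3 - <<'E'
from go import *
o=get_obs();print(o['time_s'],np.degrees(o['eef_rot']),o['ee_pos'],o['force'])
c=snap('top','top3.png')
im=cv2.imread('pics/top3.png')[85:220,215:348];cv2.imwrite('pics/t3c.png',cv2.resize(im,None,fx=4,fy=4,interpolation=cv2.INTER_CUBIC))
c=snap('side','side3.png')
im=cv2.imread('pics/side3.png')[160:280,180:330];cv2.imwrite('pics/s3c.png',cv2.resize(im,None,fx=4,fy=4,interpolation=cv2.INTER_CUBIC))
E
```

```text
5.825 [-9.00575293e+01  5.04437814e-02 -5.78442185e+01] [0.55980849 0.16272309 0.01740593] [-3.2739375   1.04702651  0.17774555]
```

View pics/t3c.png

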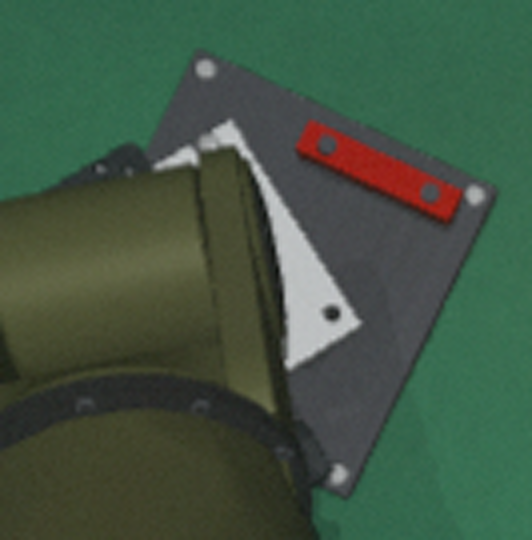

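View pics/s3c.png

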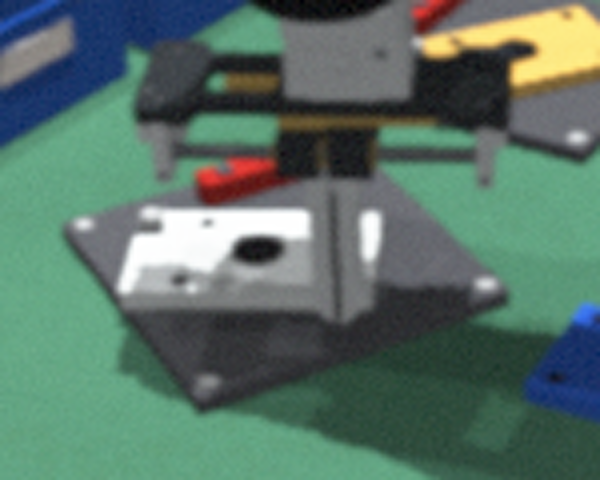

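The plate has turned about 10° (edge from crop 235,122 to 360,322), the pin is still in the slot, and the force is about 3 N. I'll continue the arc.

Call:
step_arm([
  [4, 0, -2.2, 0, -2, 0],
  [4, 0, -2.2, 0, -2, 0],
  [4, 0, -2.2, 0, -2, 0],
  [4, 0, -2.2, 0, -2, 0],
  [4, 0, -2.2, 0, -2, 0],
  [4, 0, -2.2, 0, -2, 0],
  [4, 0, -2.2, 0, -2, 0],
  [4, 0, -2.2, 0, -2, 0],
  [4, 0, -2.2, 0, -2, 0],
  [4, 0, -2.2, 0, -2, 0],
  [0, 0, 0, 0, 0, 0],
])

```text
time_s: 7.3
ee_pos: [0.5692, 0.1181, 0.0172]
eef_rot: [-1.572, 0.002, -0.661]
force: [-6.8, 0.2, 2.1]
grip_width: 0.0006
```

```bash
python3 - <<'E'
from go import *
o=get_obs();print(o['time_s'],np.degrees(o['eef_rot']),o['ee_pos'],o['force'])
c=snap('top','top4.png')
im=cv2.imread('pics/top4.png')[85:220,215:348];cv2.imwrite('pics/t4c.png',cv2.resize(im,None,fx=4,fy=4,interpolation=cv2.INTER_CUBIC))
E
```

```text
7.3 [-90.09572005   0.09647882 -37.84957137] [0.56918854 0.11811153 0.01723454] [-6.78294518  0.20651511  2.12383236]
```

View pics/t4c.png

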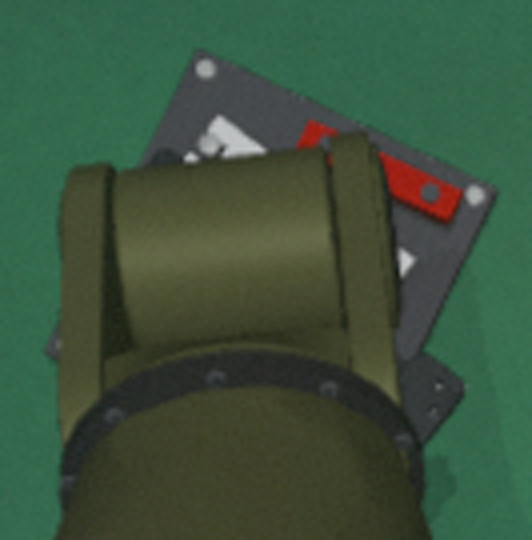

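Edge now runs from (222,115) to (413,258), about 31° turned, with the pin still in the slot. Force is 7 N. About 10° to go, so I'll take smaller steps.

Call:
step_arm([
  [4, 0, -2.2, 0, -2, 0],
  [4, 0, -2.2, 0, -2, 0],
  [4, 0, -2.2, 0, -2, 0],
  [2, 0, -1.1, 0, -1, 0],
  [0, 0, 0, 0, 0, 0],
])

```text
time_s: 7.98
ee_pos: [0.5763, 0.1036, 0.0172]
eef_rot: [-1.572, 0.002, -0.539]
force: [-5.4, -0.4, 1.7]
grip_width: 0.0009
```

```bash
python3 - <<'E'
from go import *
o=get_obs();print(o['time_s'],np.degrees(o['eef_rot']),o['ee_pos'],o['force'])
c=snap('top','top5.png')
im=cv2.imread('pics/top5.png')[85:220,215:348];cv2.imwrite('pics/t5c.png',cv2.resize(im,None,fx=4,fy=4,interpolation=cv2.INTER_CUBIC))
E
```

```text
7.975 [-9.00825772e+01  8.84400568e-02 -3.08677595e+01] [0.57628595 0.10363251 0.01716173] [-5.3890647  -0.43965858  1.65453072]
```

View pics/t5c.png

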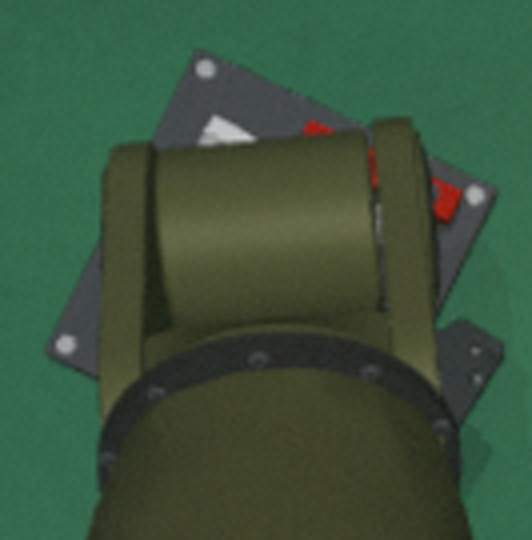

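The wrist covers most of the plate. The visible part is still short of the bar, so I'll advance 1° per row and watch the force.

Call:
step_arm([
  [2, 0, -1.1, 0, -1, 0],
  [2, 0, -1.1, 0, -1, 0],
  [2, 0, -1.1, 0, -1, 0],
  [0, 0, 0, 0, 0, 0],
])

```text
time_s: 8.52
ee_pos: [0.5799, 0.0978, 0.0171]
eef_rot: [-1.572, 0.001, -0.486]
force: [-5.9, -0.7, 1.0]
grip_width: 0.0003
```

Call:
step_arm([
  [2, 0, -1.1, 0, -1, 0],
  [0, 0, 0, 0, 0, 0],
])

```text
time_s: 8.78
ee_pos: [0.5811, 0.096, 0.0171]
eef_rot: [-1.572, 0.002, -0.469]
force: [-5.2, -0.4, 0.5]
grip_width: 0.0008
```

Call:
step_arm([
  [2, 0, -1.1, 0, -1, 0],
  [0, 0, 0, 0, 0, 0],
])

```text
time_s: 9.02
ee_pos: [0.5813, 0.0954, 0.0171]
eef_rot: [-1.572, 0.005, -0.451]
force: [-13.6, 8.8, 7.6]
grip_width: 0.0006
```

```bash
python3 - <<'E'
from go import *
c=snap('top','top6.png')
a=cv2.imread('pics/top6.png')[85:220,215:348]
c=snap('side','side6.png')
b=cv2.imread('pics/side6.png')[160:295,180:330]
im=np.hstack([a,b]);cv2.imwrite('pics/c6.png',cv2.resize(im,None,fx=2.8,fy=2.8,interpolation=cv2.INTER_CUBIC))
E
```

```text
(no output)
```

View pics/c6.png

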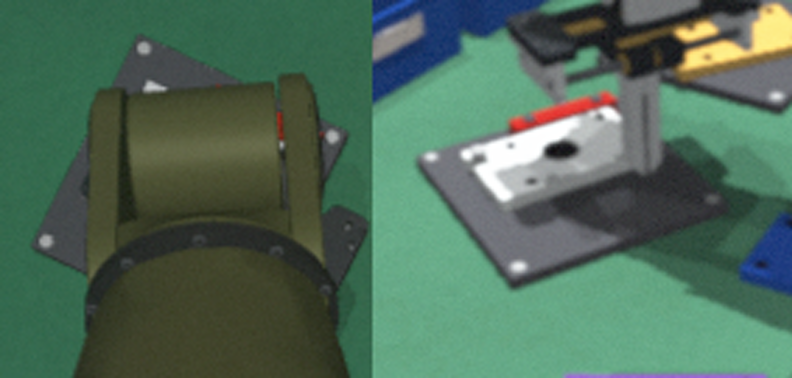

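The force jumped to 16 N. The side view shows the plate's edge against the red bar with the slot on its pin. I'll back straight off, then rise and move clear.

Call:
step_arm([
  [-4, 0, 0, 0, 0, 0],
  [-8, 0, 0, 0, 0, 0],
  [-12, 0, 0, 0, 0, 0],
  [0, -20, 0, 0, 0, 0],
  [0, -50, 0, 0, 0, 0],
  [0, -50, 0, 0, 0, 0],
  [-40, -30, 0, 0, 0, 0],
  [-50, 0, 0, 0, 0, 0],
  [-50, 0, 0, 0, 0, 0],
  [-50, 0, 0, 0, 0, 0],
  [0, 0, 0, 0, 0, 0],
  [0, 0, 0, 0, 0, 0],
])

```text
time_s: 10.62
ee_pos: [0.3908, 0.1877, 0.1677]
eef_rot: [-1.57, -0.001, -0.451]
force: [-0.1, -0.1, -0.7]
grip_width: 0.0002
```

```bash
python3 - <<'E'
from m import *
c=snap('top','top7.png')
try:
  for k,v in meas(c).items(): print(k,v[0].tolist(),v[1],round(v[2][2],1))
except Exception as e: print(e)
cv2.imwrite('pics/t7c.png',cv2.resize(cv2.imread('pics/top7.png')[80:230,200:470],None,fx=2.9,fy=2.9,interpolation=cv2.INTER_CUBIC))
o=get_obs();print(o['time_s'],o['ee_pos'],o['force'])
E
```

```text
plate [[583.9000244140625, 77.5], [653.0, 46.70000076293945], [705.7999877929688, 165.60000610351562], [636.7000122070312, 196.3000030517578]] [130.1  75.6] 66.0
red [[648.2999877929688, 39.400001525878906], [664.9000244140625, 31.600000381469727], [702.7999877929688, 111.9000015258789], [686.2000122070312, 119.80000305175781]] [88.8 18.4] 64.8
base [[502.5, 88.80000305175781], [670.7999877929688, 10.899999618530273], [746.9000244140625, 175.39999389648438], [578.5, 253.1999969482422]] [181.2 185.5] 65.2
brass [[570.5999755859375, -146.89999389648438], [635.0999755859375, -186.6999969482422], [703.2000122070312, -76.4000015258789], [638.7999877929688, -36.5]] [129.7  75.8] 58.3
10.675 [0.39107572 0.18748588 0.16752015] [ 0.76079285  0.41554385 -0.23282265]
```

View pics/t7c.png

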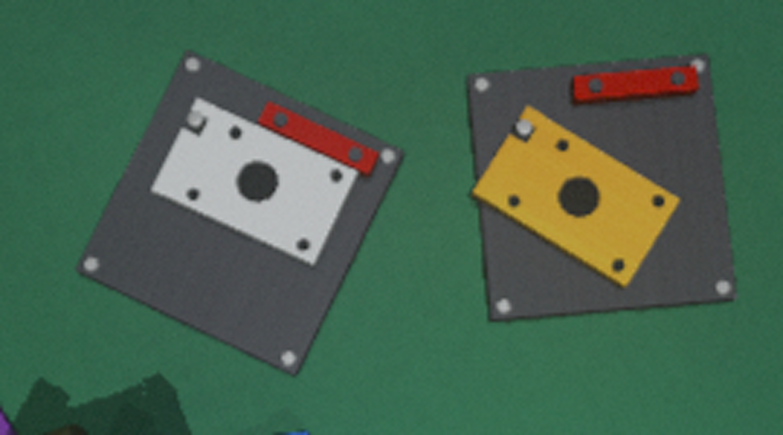

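```bash
python3 -c "
from h import *
print(job.hand_in())"
```

```text
the job is handed in; nothing more can be done
None
```

I pushed the silver plate's free corner with the shut fingers in an arc about the pin until it met the red bar. The force rose from about 5 N to 16 N at the stop. I then backed straight off, moved the arm clear and handed the job in at about 10.7 s.

Last checks, from the top view:

| Check | Measured | Limit |
|---|---|---|
| Plate angle to bar | about 1° (66.0° against 64.8–65.2°) | 10° |
| Slot centre to estimated pin position | about 1–2 mm | 12 mm |
| Brass plate corners moved | under 0.5 mm | 15 mm |

- **Flatness:** the plate measures 130.1 x 75.6 mm at its nominal height, which fits it lying flat.
- **Contact:** the wrist force is back to about zero, so the robot is clear of everything.
- **At rest:** I took only one picture after release, so I did not check separately that the plate had stopped moving.
- **Disagreements:** the fixture base measured 193 x 186 mm in the first picture against a given 185 x 180. It came out at 181 x 186 mm in the last one. I put this down to its side wall and the mask edges, and relied on the bar and plate for position instead.

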